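# Stopper the sample flask after filling

## Task

The sample flask has been filled and must be closed: lift the steel funnel out of its neck and hang it upright by its collar, well inside the notch of the funnel stand. Then take the stopper that fits the neck from the tray and lower it gently, without dropping it, fully home into the flask, so that its flange lies on the rim. Keep the flask standing where it is, and leave the other stopper and the two stones alone.

Things in the scene. Friction and masses are not known exactly. Their poses are not given: they have to be found in the camera images.
- flask: Conical amber glass laboratory flask, loose, 0.5 kg, 130 mm tall: foot 100 mm in diameter up to 18 mm height, narrowing to a straight neck (z 92 to 130 mm) of 45 mm outside and 37 mm inside diameter, the top of which is open. Origin: centre of its underside, z up.
- flask_mouth (a point): Centre of the flask's mouth at the height of its rim, 130 mm above the underside; z up along the neck.
- funnel: Steel powder funnel, loose, 0.14 kg, 106 mm tall, round. From below: stem 24 mm in diameter, 60 mm long; flat collar 52 mm in diameter (z 60-66 mm); bowl 28 to 58 mm (z 66-86 mm); upright lip 58 mm outside diameter (z 86-106 mm), gripped across its outside. Starts with its stem in the flask's neck, collar on the rim, up to 4 mm off-centre. Origin: centre of the stem's lower end, z up.
- funnel_collar (a point): On the funnel's axis at the underside of its collar, 60 mm above the stem's lower end.
- funnel_lip (a point): On the funnel's axis at mid-height of the upright lip, 96 mm above the stem's lower end: the height to grip.
- stand: Funnel stand, fixed: dark base 120 x 100 x 12 mm, post at its +x end, level aluminium plate on top, 8 mm thick, 98 mm (x) by 90 mm (y), its top 88 mm above the table. A notch 30 mm wide along y = 0 runs from the plate's -x edge (open, x = -49 mm) to x = +18 mm. Nothing rises above the plate. Origin: centre of the base's underside.
- stand_notch (a point): On the notch's centre line at the height of the plate's top, 18 mm from its closed end: the place for the collar's centre. +x points to the closed end, -x out of the open end, z up. The funnel hangs with its stem through the notch and its collar on the plate.
- tray: Grey plastic tray, fixed, 100 mm (x) by 200 mm (y), walls 24 mm high, 5 mm thick, with a divider at y = 0 making two bays; one stopper stands in each, near y = +48 and -48 mm, either in either bay. Origin: centre of the underside; inner floor at z = 5 mm.
- small_stopper: The stopper that fits the flask: black rubber, loose, about 60 g, 62 mm tall, round. Tapered plug 26 mm in diameter at the foot, 33 mm at the top, 32 mm long; flange 46 mm in diameter (z 32-38 mm); grip knob 30 mm in diameter (z 38-62 mm). Stands on its foot, knob up. Origin: centre of the foot, z up.
- small_stopper_knob (a point): On the small stopper's axis in the middle of its knob, 51 mm above the foot: the height to grip.
- small_stopper_flange (a point): On the small stopper's axis at the underside of its flange, 32 mm above the foot; it coincides with the flask's mouth centre when the stopper is home.
- large_stopper: The other stopper, same shape but thicker, too big for this neck: plug 40 to 48 mm in diameter, flange 62 mm, knob 42 mm, 62 mm tall. To be left alone. Origin: centre of the foot.
- stone_a: Reddish pear-shaped ground stone, loose, standing, 58 mm in diameter and 68 mm tall. To be left alone. Origin: centre of the underside.
- stone_b: Grey pear-shaped ground stone, loose, standing, 65 mm in diameter and 76 mm tall. To be left alone. Origin: centre of the underside.
There are look-alikes about, which are no part of the job. Leave any purple look-alike of the funnel alone.

How it is judged (in metres and radians):
On the way, in this order (a step that is already met when the one before it is completed fails the run):
1. The funnel hangs upright by its collar in the stand's notch, let go (x of funnel_collar in the frame of stand_notch between -0.025 and 0.01 m and y of funnel_collar in the frame of stand_notch between -0.008 and 0.008 m and z of funnel_collar in the frame of stand_notch between -0.004 and 0.004 m and angle between funnel's own z axis and vertical below 0.1 rad and contact force between funnel and the fingers below 0.2 N and linear speed of funnel below 0.02 m/s), for 0.2 s.
2. The small stopper is fully home in the flask's neck (horizontal distance between small_stopper_flange and flask_mouth below 0.006 m and z of small_stopper_flange in the frame of flask_mouth below 0.004 m and angle between the z axis of small_stopper and the z axis of flask, either way round below 0.08 rad), for 0.2 s.
At the end, for the whole second after the job is handed in: Funnel upright (0.1 rad) in the notch, collar on the plate (4 mm), axis -25 to +10 mm from the notch site, 8 mm sideways. Small stopper flange on the rim (4 mm), centred (6 mm), straight (0.08 rad). Flask upright, moved under 40 mm; other stopper and stones under 30 mm. All at rest (all of step 2 and x of funnel_collar in the frame of stand_notch between -0.025 and 0.01 m and y of funnel_collar in the frame of stand_notch between -0.008 and 0.008 m and z of funnel_collar in the frame of stand_notch between -0.004 and 0.004 m and angle between funnel's own z axis and vertical below 0.1 rad and angle between flask's own z axis and vertical below 0.05 rad and distance of flask from where it was at the start of the episode below 0.04 m and linear speed of each of funnel, small_stopper, flask below 0.02 m/s and distance of each of large_stopper, stone_a, stone_b from where it was at the start of the episode below 0.03 m); the robot touches nothing.
It fails at once if The flask tips (more than 0.25 rad) (angle between flask's own z axis and vertical above 0.25 rad).
It fails at once if The stopper is rammed against the flask (more than 40 N) (contact force between small_stopper and flask above 40 N).
It fails at once if The stopper is dropped into the neck instead of lowered (over 0.35 m/s with its plug in the neck) (linear speed of small_stopper above 0.35 m/s and z of small_stopper_flange in the frame of flask_mouth below 0.03 m and horizontal distance between small_stopper_flange and flask_mouth below 0.015 m).
It fails at once if The other stopper or a stone is moved more than 30 mm (distance of any of large_stopper, stone_a, stone_b from where it was at the start of the episode above 0.03 m).
It also fails if it takes over 64 s, if anything falls off the work surface, if the arm or the gripper's body presses on something with over 40 N, if the wrist force passes 120 N, or if a joint passes its speed limit or range.

## Robot

A 6-joint arm with a two-finger parallel gripper is mounted at the origin on the work surface. World frame = base frame: x ahead of the robot, y to its left, z up, the work surface at z = 0. Lengths are in m, angles in degrees, forces in N, time in s.
With the tool pointing down it reaches from about 0.275 to 0.75 m from the base axis. Payload 10.2 kg.
Tool frame: the origin (TCP) lies midway between the tips of the shut fingers; the grasp point (between the pads) lies 19 mm behind it; z points along the fingers, y is the line along which they close (so a half turn about z gives the same grasp; the last joint's range is limited). The gripper opens to 88 mm and grips with 3 to 60 N. Pads are 18 mm wide; open, the fingers measure 123 mm over their backs; the gripper's body (75 mm by 187 mm) begins 45 mm behind the grasp point.
Start: joints at [-81.326, 17.928, 85.812, -0, 76.261, -12.8], TCP at [0.192, -0.489, 0.239] pointing down, gripper open.
Joint ranges: [-168.41, 168.41], [-55.51, 124.54], [10.69, 146.95], [-70.63, 250.63], [1, 178], [-165.06, 165.06]. Speed limits (degrees/s): [136.94, 136.94, 172.46, 180, 180, 180].

## Interface

Orientations are given as a 3x3 rotation matrix whose columns are the frame's x, y, z axes.
In Python, from plant import read_state, get_image, camera_params, finish_job, boxes_of, cut_out gives the robot as it stands. The module is installed in compiled form; this text tells all that it offers.
- The arm moves only by the shell command python3 -m creep 'ROWS' [FORCE]. ROWS is JSON, a list of rows, each an object with "fingers": the opening, from 0 (shut) to 1 (fully open); "slide": the shift along the tool's x, y, z as a fraction of full scale, a list of three; "spin": the turn about the tool's z as a fraction of full scale. A call has 1 to 8 rows; each row is the pose to reach, as a shift and turn from the pose commanded when the call began, along the tool's axes at that moment; what a row does not reach only later rows make up. Full scale, the value 1, is 30 cm for a shift and 30 degrees for a turn. A row lasts 1/10 s, in which the tool goes at most 50 mm and 8.59 degrees, less where a joint would pass 70% of its speed; a pose out of reach is approached as far as the arm can. A call with a number of a shift or a turn outside -1 to 1 is refused whole. A call with a gripper value outside its range is refused whole. The fingers move at their own pace and stop on an object; FORCE is the grip in N (left out, the last holds). Time passes only in rows, so rows that repeat a pose let the fingers close. It gives the time, the measured TCP pose, the force, the opening and the grip force at its end, in the units of the state.
- read_state(): the state, without advancing time (a new reading comes with each control period).
- get_image(name): name is "scene" or "side" or "wrist"; returns the picture (384x512x3 uint8, red, green, blue); there is no depth.
- camera_params(name): a dict with "camera_matrix" (3x3 intrinsics, pixels), "position" and "orientation" of the camera in the world. Camera axes: x right, y down, z forward; pixel columns grow to the right and rows downward; lengths in m; the calibration is good to about 2 mm. A picture is of the moment at which its call begins: read the wrist's pose just before it. camera_params takes no time and is no camera call; for the wrist camera it gives the pose at the moment of the call.
- finish_job(): hands the job in; it is judged then, once.
Trained networks look in the newest picture that a camera, given by its name, has taken for a name from the list of things; names that differ only in an ending like _2 or _b are one class to them, and where a whole thing is asked for, a point or a joint stands for the part that bears it (a point fixed in the world has none). Each returns a list of dicts, best first, with "p" (0 to 1); they miss things now and then, are a little off and sometimes report something else, mostly with a low value. They report only what shows in the picture. A call takes as long as a camera call. They do not tell look-alikes from the thing itself.
- boxes_of(camera, label): "extent" ([left, top, width, height] in pixels, round what is visible of it).
- cut_out(camera, label): "pixels" (384x512 bool, what is visible of it) and "extent" ([left, top, width, height] in pixels, round what is visible of it).
The state is a dict: "time_s": time; "qpos": joint angles; "qvel": joint speeds; "joint_torque": joint torques, N m; "eef_pos": TCP position; "eef_rot": TCP orientation; "force": force on the tool from outside, world axes, zero at the start; "ft_torque": the same for the moment, N m; "width": finger opening in m; "gripper_force": force on a finger pad.
Only numpy, scipy, OpenCV 4.12 (cv2) and the standard library are available. Lean on these libraries where they do the work, as an engineer would, in place of code of your own. Each camera call takes 0.05 s, during which the arm holds its last target. There are 200 camera calls.

## Working session

There is one attempt and no reset: what is moved stays moved. The work goes in short steps, Python scripts to look and compute and a shell command to move; the robot and the scene stay as the last step left them, time stands still between calls to the robot, and variables do not carry over. Pictures are saved under pics/ and viewed, at most 10 in all, crops included, and the job is handed in when it is done.

```bash
mkdir -p pics
cat > h.py <<'E'
import numpy as np, cv2
from plant import *
def ray(cam,u,v,P=None):
    P=P or camera_params(cam); d=np.array(P["orientation"])@np.linalg.inv(P["camera_matrix"])@[u,v,1.]
    return np.array(P["position"]),d
def atz(cam,u,v,z,P=None):
    o,d=ray(cam,u,v,P); return o+d*(z-o[2])/d[2]
def proj(cam,X,P=None):
    P=P or camera_params(cam); c=np.array(P["orientation"]).T@(np.array(X)-P["position"]); p=np.array(P["camera_matrix"])@c; return p[:2]/p[2]
E
python3 - <<'E'
from h import *
ims=[get_image(n) for n in("scene","side")]
cv2.imwrite("pics/a.png",np.hstack(ims)[:,:,::-1]) 
for n,i in zip(("scene","side"),ims): cv2.imwrite(f"pics/{n}.png",i[:,:,::-1])
for n in("scene","side"):
    P=camera_params(n);print(n,np.round(P["position"],3),np.round(P["orientation"],2).tolist(),P["camera_matrix"][0])
    for l in("flask","funnel","stand","tray","small_stopper","large_stopper","stone_a"):
        print(l,[(round(b["p"],2),np.round(b["extent"]).astype(int).tolist()) for b in boxes_of(n,l)])
s=read_state();print(s["time_s"],np.round(s["eef_rot"],3))
E
```

```text
scene [1.033 0.164 0.912] [[-0.34, 0.79, -0.51], [0.94, 0.29, -0.17], [0.01, -0.54, -0.84]] [374.05020238   0.         253.31613188]
flask [(0.6, [246, 193, 38, 40])]
funnel [(0.97, [256, 168, 21, 27]), (0.87, [208, 171, 19, 36]), (0.84, [258, 141, 18, 26]), (0.73, [143, 128, 44, 51])]
stand [(0.57, [254, 168, 25, 26])]
tray [(0.75, [316, 194, 79, 73]), (0.5, [147, 129, 43, 51])]
small_stopper [(0.55, [339, 206, 14, 18]), (0.53, [142, 221, 22, 21])]
large_stopper [(0.92, [360, 225, 26, 23])]
stone_a [(0.79, [142, 221, 21, 20]), (0.76, [311, 267, 25, 26])]
side [ 0.341 -0.66   0.562] [[0.95, -0.17, 0.28], [-0.33, -0.48, 0.81], [-0.01, -0.86, -0.51]] [398.75944763   0.         255.90132703]
flask [(0.64, [218, 192, 42, 59]), (0.3, [190, 170, 18, 26])]
funnel [(0.83, [162, 213, 32, 56]), (0.79, [223, 163, 31, 33]), (0.6, [251, 220, 32, 56])]
stand [(0.71, [216, 297, 99, 87])]
tray [(0.98, [176, 164, 51, 45])]
small_stopper [(0.78, [193, 168, 15, 31]), (0.4, [220, 192, 40, 59])]
large_stopper [(0.87, [195, 156, 21, 21])]
stone_a [(0.98, [259, 159, 21, 30]), (0.58, [353, 269, 29, 37])]
0.8 [[ 0.931  0.366 -0.   ]
 [ 0.366 -0.931  0.   ]
 [ 0.    -0.    -1.   ]]
```

View pics/scene.png

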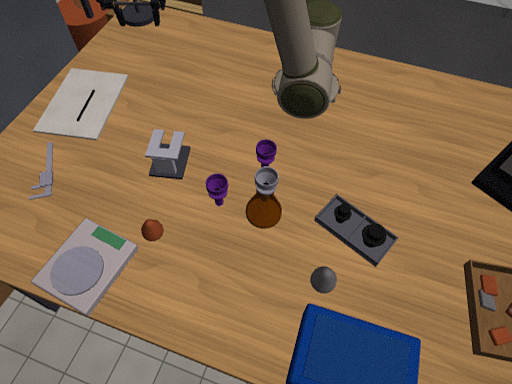

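View pics/side.png

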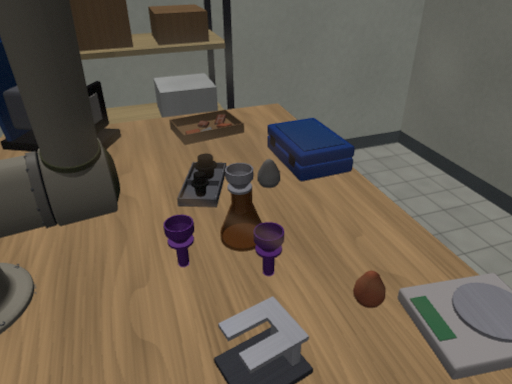

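The steel funnel sits in the flask at scene (266,180). The look-alikes are the two purple funnels at (217,187) and (266,151), which I'll leave alone. The stand is at (168,150), with its notch opening up the image, roughly -x. In the tray, the small stopper is at (343,213) and the large one at (373,235).

Run:
```python
from h import *
sc=cv2.imread("pics/scene.png"); sd=cv2.imread("pics/side.png")
a=cv2.resize(sc[115:215,130:300],None,fx=4,fy=4,interpolation=cv2.INTER_CUBIC)
b=cv2.resize(sd[150:384,160:330],None,fx=2.35,fy=2.35,interpolation=cv2.INTER_CUBIC)[:550]
b2=cv2.resize(b,None,fx=1,fy=1)
cv2.imwrite("pics/cropa.png",a); cv2.imwrite("pics/cropb.png",cv2.resize(sd[290:384,205:325],None,fx=5,fy=5,interpolation=cv2.INTER_CUBIC))
def tri(p,q):
    o1,d1=ray("scene",*p);o2,d2=ray("side",*q)
    A=np.c_[d1,-d2];t=np.linalg.lstsq(A,o2-o1,rcond=None)[0];x,y=o1+d1*t[0],o2+d2*t[1];return np.round((x+y)/2,3),np.round(np.linalg.norm(x-y),4)
print("funnel boxc",tri((266.5,181.5),(238.5,179.5)))
print("lip top z.176",atz("scene",266,173,.172),atz("side",239,172,.176))
print("flask foot",atz("scene",264,215,.02),atz("side",241,233,.015))
print("small",atz("scene",343,211,.06),atz("side",205,160,.06),"or side",atz("side",200,177,.06))
print("large",atz("scene",373,230,.06))
print("plate corners", [np.round(atz("scene",u,v,.088),3).tolist() for u,v in((154,130),(184,132),(182,159),(147,156))])
print("stones",atz("scene",152,230,.03),atz("scene",323,280,.03)," purple",atz("scene",217,183,.1),atz("scene",266,147,.1))
```

```text
funnel boxc (array([0.536, 0.03 , 0.151]), np.float64(0.0005))
lip top z.176 [0.52646109 0.0243775  0.172     ] [0.53376401 0.01569991 0.176     ]
flask foot [0.55652798 0.03583847 0.02      ] [0.53622122 0.0253375  0.015     ]
small [0.4943723  0.23197154 0.06      ] [0.52340451 0.31669966 0.06      ] or side [0.49019485 0.22744869 0.06      ]
large [0.52228147 0.31602857 0.06      ]
plate corners [[0.439, -0.345, 0.088], [0.415, -0.261, 0.088], [0.505, -0.223, 0.088], [0.53, -0.318, 0.088]]
stones [ 0.70595329 -0.22236532  0.03      ] [0.68223072 0.23085857 0.03      ]  purple [ 0.55213635 -0.09851969  0.1       ] [ 0.39338823 -0.01787531  0.1       ]
```

View pics/cropa.png

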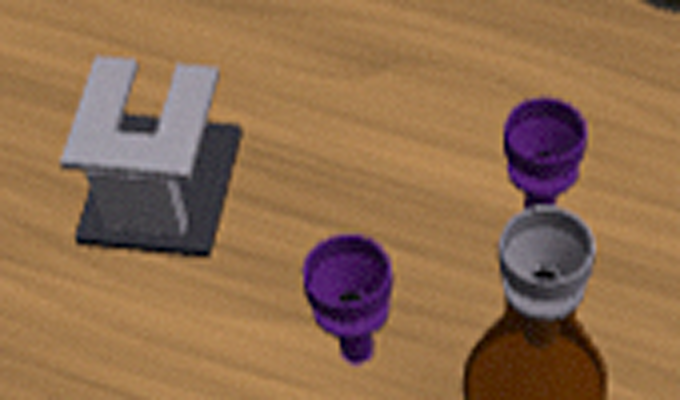

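View pics/cropb.png

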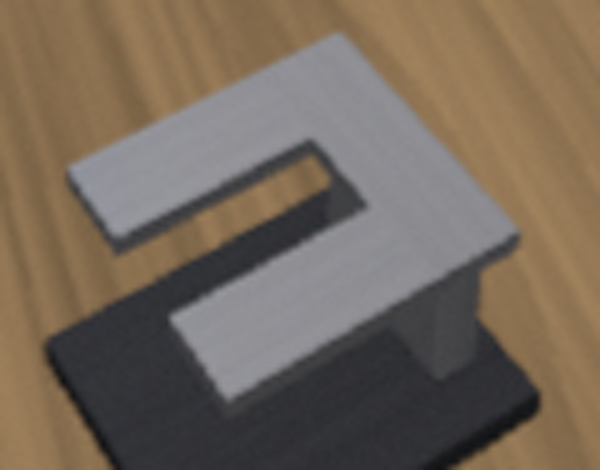

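The crop confirms it: the steel funnel in the amber neck is at scene (267,178), and the other two are purple. The stand's notch opens away from its post. Next I'll fit the plate pose and the lip position from both views.

```bash
cat >> h.py <<'E'
def move(to):
    "slide numbers (units of 0.3 m, tool axes) from the measured TCP to the point"
    s=read_state(); return np.round(np.array(s["eef_rot"]).T@(np.array(to)-s["eef_pos"])/.3,4)
E
python3 - <<'E'
from h import *
from scipy.optimize import least_squares as ls
u=lambda p,s,o:np.array([(p[0]+.5)/s-.5+o[0],(p[1]+.5)/s-.5+o[1]])
L=[(-.049,.045),(.049,.045),(.049,-.045),(-.049,-.045)]
S={"side":[u(p,5,(205,290)) for p in((68,172),(342,33),(519,238),(228,402))],
"scene":[u(p,4,(130,115)) for p in((219,68),(191,177),(62,164),(97,58))]}
Ps={n:camera_params(n) for n in S}
def res(v,ns):
    c,s=np.cos(v[2]),np.sin(v[2])
    return np.concatenate([proj(n,[v[0]+c*a-s*b,v[1]+s*a+c*b,.088],Ps[n])-S[n][i] for n in ns for i,(a,b) in enumerate(L)])
for ns in(["side"],["scene"],["side","scene"]):
    r=ls(res,[.47,-.28,.3],args=(ns,)); print(ns,r.x[:2].round(4),np.degrees(r.x[2]).round(1),"notch",(r.x[:2]+0*np.array([np.cos(r.x[2]),np.sin(r.x[2])])).round(4),np.abs(r.fun).max().round(2))
t=np.linspace(0,2*np.pi,72)
O={"scene":(u((500,0),4,(130,115))[0],u((595,0),4,(130,115))[0],u((0,206),4,(130,115))[1]),"side":(223.,253.5,165.)}
def rf(v,ns):
    o=[]
    for n in ns:
        q=np.array([proj(n,[v[0]+.029*np.cos(a),v[1]+.029*np.sin(a),.176],Ps[n]) for a in t]); o+=[q[:,0].min()-O[n][0],q[:,0].max()-O[n][1],q[:,1].min()-O[n][2]]
    return np.array(o)
for ns in(["side"],["scene"],["side","scene"]):
    r=ls(rf,[.53,.02],args=(ns,),diff_step=1e-3);print("lip",ns,r.x.round(4),r.fun.round(2))
x=r.x; print("move",move([*x,.26]),read_state()["qpos"])
E
```

```text
['side'] [ 0.4721 -0.2949] 13.2 notch [ 0.4721 -0.2949] 0.57
['scene'] [ 0.4723 -0.2917] 14.1 notch [ 0.4723 -0.2917] 0.25
['side', 'scene'] [ 0.4721 -0.2942] 13.4 notch [ 0.4721 -0.2942] 1.1
lip ['side'] [0.5325 0.0168] [ 0.8  -0.81  0.11]
lip ['scene'] [0.5368 0.029 ] [-0.22  0.22 -0.01]
lip ['side', 'scene'] [0.5353 0.027 ] [ 0.83 -1.11 -2.26 -0.79 -0.37 -0.68]
move [ 1.6936 -1.1806 -0.0709] [-8.13256382e+01  1.79270543e+01  8.58127246e+01 -2.46611016e-04
  7.62621226e+01 -1.27993729e+01]
```

```bash
python3 -m creep '[{"fingers":1,"slide":[0.12,-0.09,-0.07],"spin":0},{"fingers":1,"slide":[0.25,-0.18,-0.07],"spin":0},{"fingers":1,"slide":[0.4,-0.28,-0.07],"spin":0},{"fingers":1,"slide":[0.53,-0.37,-0.07],"spin":0},{"fingers":1,"slide":[0.66,-0.46,-0.07],"spin":0},{"fingers":1,"slide":[0.8,-0.55,-0.07],"spin":0},{"fingers":1,"slide":[0.85,-0.59,-0.07],"spin":0},{"fingers":1,"slide":[0.85,-0.59,-0.07],"spin":0}]'
python3 - <<'E'
from h import *
P=camera_params("wrist");print(P); im=get_image("wrist"); s=read_state();print(s["eef_pos"],s["qpos"].round(1) if hasattr(s["qpos"],'round') else s["qpos"])
print("cam in tool",np.array(s["eef_rot"]).T@(np.array(P["position"])-s["eef_pos"]))
cv2.imwrite("pics/w1.png",im[:,:,::-1])
for l in("funnel","stand","tray","flask","small_stopper"): print(l,[(round(b["p"],2),np.round(b["extent"]).astype(int).tolist()) for b in boxes_of("wrist",l)])
for X in([.472,-.293,.088],[.5355,.028,.176]): print(proj("wrist",X))
print(move([.5355,.028,.26]))
E
```

```text
time_s: 1.6
eef_pos: [0.3656, -0.2287, 0.2599]
eef_rot: [[0.929, 0.37, 0.0], [0.37, -0.929, -0.0], [0.0, 0.0, -1.0]]
force: [0.1, 1.0, 0.4]
width: 0.0884
gripper_force: 0.0
{'camera_matrix': array([[286.55964934,   0.        , 256.69807148],
       [  0.        , 286.55964934, 189.11533483],
       [  0.        ,   0.        ,   1.        ]]), 'position': array([ 0.43357569, -0.20168294,  0.40568293]), 'orientation': array([[ 3.69689807e-01, -8.91067211e-01, -2.63303386e-01],
       [-9.29154787e-01, -3.54257673e-01, -1.05701860e-01],
       [ 9.10216552e-04,  2.83726501e-01, -9.58904815e-01]])}
[ 0.36497497 -0.23001028  0.25985948] [-47.9   5.   98.6  -0.   76.5  20.5]
cam in tool [ 0.07420398 -0.00101295 -0.1458277 ]
funnel [(0.77, [34, 38, 93, 64])]
stand [(0.74, [287, 44, 119, 114])]
tray []
flask []
small_stopper [(0.58, [286, 44, 123, 113])]
[347.84497741  99.54767833]
[ -48.47793101 -216.78885334]
[ 0.8468 -0.597  -0.0013]
```

View pics/w1.png

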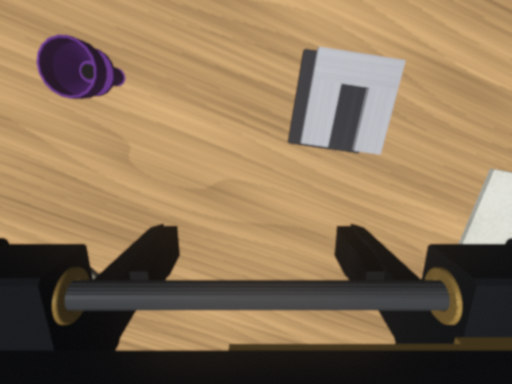

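The wrist view shows the stand's plate at (303–405, 47–154), with its notch opening down the image, and one purple funnel at (78,67). I'll refine the plate pose with this view, then approach the funnel.

```bash
python3 - <<'E'
from h import *
from scipy.optimize import least_squares as ls
g=cv2.imread("pics/w1.png",0); c=np.float32([(318,47),(405,60),(381,154),(302,144)]).reshape(-1,1,2)
n=np.float32([(340,84),(368,87)]).reshape(-1,1,2)
cr=(cv2.TERM_CRITERIA_EPS+cv2.TERM_CRITERIA_MAX_ITER,50,.01)
c=cv2.cornerSubPix(g,c,(4,4),(-1,-1),cr)[:,0]; n=cv2.cornerSubPix(g,n,(4,4),(-1,-1),cr)[:,0];print(c.tolist(),n.tolist())
q=np.r_[c,n];L=[(.049,.045),(.049,-.045),(-.049,-.045),(-.049,.045),(.018,.015),(.018,-.015)]
P=camera_params("wrist")
def res(v):
    k,s=np.cos(v[2]),np.sin(v[2]);return np.concatenate([proj("wrist",[v[0]+k*a-s*b,v[1]+s*a+k*b,.088],P)-q[i] for i,(a,b) in enumerate(L)])
r=ls(res,[.47,-.29,.25]);print(r.x,np.degrees(r.x[2]),r.fun.round(1))
E
python3 -m creep '[{"fingers":1,"slide":[0.13,-0.1,0],"spin":0},{"fingers":1,"slide":[0.26,-0.2,0],"spin":0},{"fingers":1,"slide":[0.37,-0.3,0],"spin":0},{"fingers":1,"slide":[0.48,-0.4,0],"spin":0},{"fingers":1,"slide":[0.58,-0.5,0],"spin":0},{"fingers":1,"slide":[0.62,-0.6,0],"spin":0},{"fingers":1,"slide":[0.62,-0.6,0],"spin":0},{"fingers":1,"slide":[0.62,-0.6,0],"spin":0}]'
python3 - <<'E'
from h import *
P=camera_params("wrist"); im=get_image("wrist"); cv2.imwrite("pics/w2.png",im[:,:,::-1])
for l in("funnel","flask"): print(l,[(round(b["p"],2),np.round(b["extent"],1).tolist()) for b in boxes_of("wrist",l)])
print(proj("wrist",[.5355,.028,.176],P),proj("wrist",[.5355,.028,0],P)); np.save("w2.npy",P,allow_pickle=True)
E
```

```text
[[317.1517639160156, 50.59133529663086], [405.16094970703125, 60.37682342529297], [379.29766845703125, 154.73275756835938], [300.7780456542969, 143.84075927734375]] [[341.3085021972656, 83.4688491821289], [367.251953125, 87.27568054199219]]
[ 0.46878359 -0.29766291  0.24538774] 14.05968178948908 [ 0.2 -2.6 -0.9 -0.1  1.   0.2 -0.   0.8 -1.2  0.9  1.   1. ]
time_s: 2.7
eef_pos: [0.4719, 0.0047, 0.2596]
eef_rot: [[0.93, 0.366, -0.0], [0.366, -0.93, -0.0], [-0.0, 0.0, -1.0]]
force: [-0.4, -0.2, -0.5]
width: 0.0878
gripper_force: 0.0
funnel [(0.91, [223.1, 70.3, 71.6, 78.4]), (0.86, [220.9, 202.5, 55.6, 65.7]), (0.65, [341.8, 110.1, 65.2, 56.4])]
flask [(0.94, [218.6, 62.7, 81.6, 42.8])]
[258.39958875 111.58363628] [257.56121659 108.36088835]
```

View pics/w2.png

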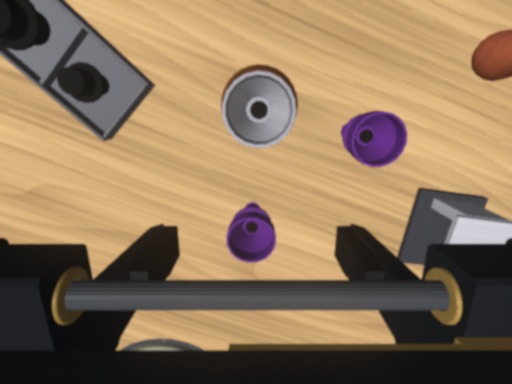

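The wrist view shows the steel funnel's lip centred near (260,108), with the purple ones at (375,138) and (250,235).

Run:
```python
from h import *
from scipy.optimize import least_squares as ls
P=np.load("w2.npy",allow_pickle=True).item()
im=cv2.imread("pics/w2.png"); hsv=cv2.cvtColor(im,cv2.COLOR_BGR2HSV)
m=((hsv[...,1]<45)&(hsv[...,2]>60)).astype(np.uint8); m[:,:200]=0;m[:,320:]=0;m[170:]=0
c=max(cv2.findContours(m,cv2.RETR_EXTERNAL,cv2.CHAIN_APPROX_NONE)[0],key=cv2.contourArea); h=cv2.convexHull(c);e=cv2.fitEllipse(h);print(e,cv2.boundingRect(c))
x=atz("wrist",*e[0],.176,P);print(x)
t=np.linspace(0,6.28,90);pr=np.array([proj("wrist",[x[0]+.029*np.cos(a),x[1]+.029*np.sin(a),.176],P) for a in t]);print(pr.min(0),pr.max(0))
print(move([x[0],x[1],.147]))
```

```text
((258.7641296386719, 108.68794250488281), (74.24869537353516, 76.94416809082031), 6.314336776733398) (222, 71, 74, 77)
[0.53760631 0.02853142 0.176     ]
[221.10388137  68.09875372] [296.41223038 146.36244917]
[0.234  0.0031 0.3757]
```

```bash
python3 -m creep '[{"fingers":1,"slide":[0.15,0.003,0],"spin":0},{"fingers":1,"slide":[0.23,0.003,0.05],"spin":0},{"fingers":1,"slide":[0.23,0.003,0.18],"spin":0},{"fingers":1,"slide":[0.23,0.003,0.3],"spin":0},{"fingers":1,"slide":[0.23,0.003,0.375],"spin":0},{"fingers":1,"slide":[0.23,0.003,0.375],"spin":0}]' 15
python3 -m creep '[{"fingers":0.2,"slide":[0,0,0],"spin":0},{"fingers":0.2,"slide":[0,0,0],"spin":0},{"fingers":0.2,"slide":[0,0,0],"spin":0},{"fingers":0.2,"slide":[0,0,0],"spin":0},{"fingers":0.2,"slide":[0,0,0],"spin":0},{"fingers":0.2,"slide":[0,0,0],"spin":0}]' 15
```

```text
time_s: 3.45
eef_pos: [0.5351, 0.0286, 0.1445]
eef_rot: [[0.931, 0.364, -0.006], [0.365, -0.931, 0.001], [-0.005, -0.003, -1.0]]
force: [-0.6, -0.1, 0.3]
width: 0.0881
gripper_force: 0.0
time_s: 4.05
eef_pos: [0.5368, 0.0293, 0.1479]
eef_rot: [[0.931, 0.366, 0.001], [0.366, -0.931, -0.0], [0.001, 0.001, -1.0]]
force: [0.1, -2.1, 4.4]
width: 0.0532
gripper_force: 14.3
```

```bash
python3 -m creep '[{"fingers":0.2,"slide":[0,0,-0.02],"spin":0},{"fingers":0.2,"slide":[0,0,-0.06],"spin":0},{"fingers":0.2,"slide":[0,0,-0.1],"spin":0},{"fingers":0.2,"slide":[0,0,-0.16],"spin":0},{"fingers":0.2,"slide":[0,0,-0.22],"spin":0},{"fingers":0.2,"slide":[0,0,-0.29],"spin":0},{"fingers":0.2,"slide":[0,0,-0.33],"spin":0},{"fingers":0.2,"slide":[0,0,-0.33],"spin":0}]'
python3 - <<'E'
from h import *
a=get_image("side");b=get_image("scene");
cv2.imwrite("pics/c.png",np.hstack([cv2.resize(a[80:280,160:310],None,fx=2.6,fy=2.6),cv2.resize(b[80:280,160:310],None,fx=2.6,fy=2.6)])[:,:,::-1])
print(move([.4705,-.295,.25]))
E
```

```text
time_s: 4.85
eef_pos: [0.5369, 0.0295, 0.2481]
eef_rot: [[0.931, 0.366, 0.003], [0.366, -0.931, -0.0], [0.003, 0.002, -1.0]]
force: [0.5, -0.7, -1.7]
width: 0.0531
gripper_force: 26.2
[-0.5998  0.9267 -0.0142]
```

View pics/c.png

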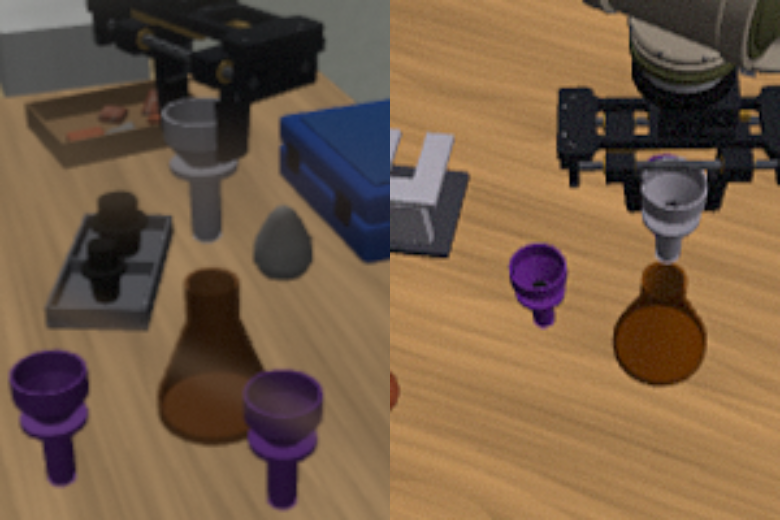

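The funnel is up out of the neck and hanging straight between the fingers, and the flask is still standing. The stem foot is at crop (207,240) in the side view and (667,260) in the scene view. I'll check its offset from the tool before placing it.

Run:
```python
from h import *
s=read_state();x,y,z=s["eef_pos"]
t=np.linspace(0,6.28,60)
for n in("side","scene"):
    get_image(n); P=camera_params(n)
    for m in cut_out(n,"funnel")[:4]:
        k=m["pixels"]; print(n,round(m["p"],2),np.round(m["extent"]).tolist(),[(int(r),int(np.flatnonzero(k[r])[0]),int(np.flatnonzero(k[r])[-1])) for r in np.flatnonzero(k.any(1))[::3]])
    for nm,r,h in(("foot",.012,0),("stemtop",.012,.058),("collar",.026,.06),("liptop",.029,.106)):
        q=np.array([proj(n,[x+r*np.cos(a),y+r*np.sin(a),z-.077+h],P) for a in t]);print(nm,q.min(0).round(1),q.max(0).round(1))
```

```text
side 0.72 [163.0, 214.0, 31.0, 57.0] [(215, 175, 185), (218, 168, 190), (221, 164, 191), (224, 163, 192), (227, 163, 193), (230, 164, 193), (233, 164, 192), (236, 166, 192), (239, 168, 193), (242, 167, 192), (245, 168, 190), (248, 172, 187), (251, 176, 187), (254, 177, 187), (257, 177, 188), (260, 178, 188), (263, 178, 188), (266, 180, 185)]
side 0.71 [222.0, 119.0, 30.0, 58.0] [(119, 229, 241), (122, 224, 242), (125, 222, 242), (128, 222, 242), (131, 222, 241), (134, 222, 241), (137, 224, 242), (140, 226, 241), (143, 225, 242), (146, 225, 249), (149, 227, 246), (152, 232, 243), (155, 232, 243), (158, 232, 243), (161, 233, 243), (164, 233, 243), (167, 233, 243), (170, 233, 243), (173, 235, 242)]
side 0.61 [255.0, 224.0, 28.0, 54.0] [(223, 262, 274), (226, 256, 280), (229, 254, 282), (232, 253, 283), (235, 253, 283), (238, 253, 283), (241, 254, 282), (244, 255, 281), (247, 256, 280), (250, 255, 281), (253, 257, 279), (256, 260, 275), (259, 262, 272), (262, 262, 272), (265, 262, 273), (268, 262, 273), (271, 262, 273), (274, 264, 272)]
foot [232.4 169.1] [244.1 174.7]
stemtop [231.2 143
[... 152 characters left out ...]
8, 225), (180, 206, 227), (183, 206, 227), (186, 206, 227), (189, 207, 227), (192, 208, 227), (195, 209, 226), (198, 212, 223), (201, 215, 222), (204, 216, 222)]
scene 0.7 [260.0, 145.0, 22.0, 38.0] [(146, 263, 279), (149, 258, 281), (152, 257, 281), (155, 257, 281), (158, 257, 280), (161, 257, 279), (164, 257, 279), (167, 259, 278), (170, 262, 274), (173, 263, 271), (176, 263, 271), (179, 264, 270)]
scene 0.43 [338.0, 206.0, 14.0, 19.0] [(204, 342, 346), (207, 338, 349), (210, 336, 350), (213, 335, 351), (216, 336, 351), (219, 336, 349), (222, 338, 343)]
foot [261.7 173.4] [271.6 181.6]
stemtop [262.6 158.9] [273.1 167.3]
collar [256.5 153.5] [279.3 171.8]
liptop [255.5 139.5] [282.2 160.5]
```

```bash
python3 -m creep '[{"fingers":0.2,"slide":[-0.1,0.1,0],"spin":0},{"fingers":0.2,"slide":[-0.21,0.21,0],"spin":0},{"fingers":0.2,"slide":[-0.32,0.32,0],"spin":0},{"fingers":0.2,"slide":[-0.43,0.43,0],"spin":0},{"fingers":0.2,"slide":[-0.54,0.54,0],"spin":0},{"fingers":0.2,"slide":[-0.65,0.64,0.03],"spin":0},{"fingers":0.2,"slide":[-0.75,0.74,0.07],"spin":0},{"fingers":0.2,"slide":[-0.84,0.83,0.1],"spin":0}]'
python3 -m creep '[{"fingers":0.2,"slide":[-0.09,0.09,0],"spin":0},{"fingers":0.2,"slide":[-0.09,0.09,0],"spin":0},{"fingers":0.2,"slide":[-0.09,0.09,0],"spin":0},{"fingers":0.2,"slide":[-0.09,0.09,0],"spin":0},{"fingers":0.2,"slide":[-0.09,0.09,0],"spin":0}]'
python3 - <<'E'
from h import *
P=camera_params("wrist");s=read_state(); im=get_image("wrist"); cv2.imwrite("pics/w3.png",im[:,:,::-1]); np.save("w3.npy",P,allow_pickle=True)
print(s["eef_pos"],s["eef_rot"],proj("wrist",[.4705,-.296,.088],P))
E
```

```text
time_s: 5.95
eef_pos: [0.3918, -0.296, 0.2153]
eef_rot: [[0.931, 0.365, -0.001], [0.365, -0.931, 0.001], [-0.0, -0.001, -1.0]]
force: [1.5, -0.1, -1.6]
width: 0.0524
gripper_force: 25.4
time_s: 6.45
eef_pos: [0.3783, -0.3285, 0.2163]
eef_rot: [[0.93, 0.367, 0.0], [0.367, -0.93, 0.0], [0.0, -0.0, -1.0]]
force: [-0.5, 0.1, -2.5]
width: 0.0531
gripper_force: 24.9
[ 0.37832215 -0.32853697  0.21628446] [[ 9.30039307e-01  3.67460032e-01  1.10158152e-04]
 [ 3.67460020e-01 -9.30039311e-01  1.18062268e-04]
 [ 1.45834576e-04 -6.93238337e-05 -9.99999987e-01]] [260.46087604  75.63152277]
```

View pics/w3.png

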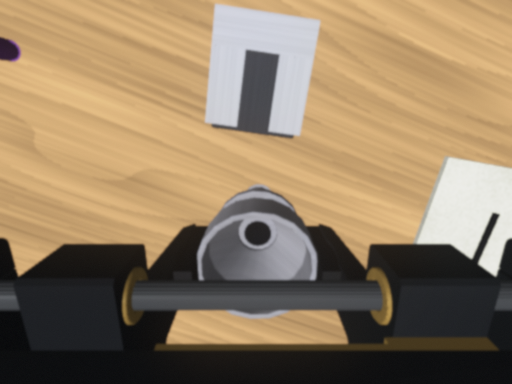

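The wrist view shows the plate at (206–319, 4–136), its notch centre line running from (262,52) to (253,129), and the held funnel centred at column 258.

Run:
```python
from h import *
from scipy.optimize import least_squares as ls
P=np.load("w3.npy",allow_pickle=True).item()
g=cv2.imread("pics/w3.png",0); hs=cv2.cvtColor(cv2.imread("pics/w3.png"),cv2.COLOR_BGR2HSV)
m=((hs[...,1]<60)&(hs[...,2]>110)).astype(np.uint8);m[145:]=0;m[:,:190]=0;m[:,340:]=0
m=cv2.morphologyEx(m,cv2.MORPH_OPEN,np.ones((3,3)))
c=max(cv2.findContours(m,cv2.RETR_EXTERNAL,cv2.CHAIN_APPROX_NONE)[0],key=cv2.contourArea)
print(cv2.approxPolyDP(c,4,True)[:,0].tolist())
c=c[:,0].astype(float)
L=np.array([(.049,.045),(.049,-.045),(-.049,-.045),(-.049,-.015),(.018,-.015),(.018,.015),(-.049,.015),(-.049,.045)])
def res(v):
    k,s=np.cos(v[2]),np.sin(v[2]);q=np.array([proj("wrist",[v[0]+k*a-s*b,v[1]+s*a+k*b,.088],P) for a,b in L]).astype(np.float32)
    return np.array([cv2.pointPolygonTest(q,p,True) for p in c])-.4
r=ls(res,[.47,-.296,.24],loss="soft_l1",diff_step=1e-4);print(r.x,np.degrees(r.x[2]),np.abs(r.fun).mean())
print(r.x[:2],move([r.x[0],r.x[1],.19]))
```

```text
[[215, 4], [205, 122], [237, 126], [245, 54], [251, 50], [278, 55], [268, 131], [299, 135], [319, 20]]
[ 0.47186904 -0.2945154   0.23880468] 13.68250049430682 0.6349753349037417
[ 0.47186904 -0.2945154 ] [0.3318 0.0088 0.0878]
```

```bash
python3 -m creep '[{"fingers":0.2,"slide":[0.12,0.003,0],"spin":0},{"fingers":0.2,"slide":[0.24,0.005,0],"spin":0},{"fingers":0.2,"slide":[0.312,0.007,0],"spin":0},{"fingers":0.2,"slide":[0.312,0.007,0.06],"spin":0},{"fingers":0.2,"slide":[0.312,0.007,0.12],"spin":0},{"fingers":0.2,"slide":[0.312,0.007,0.12],"spin":0},{"fingers":0.2,"slide":[0.312,0.007,0.12],"spin":0},{"fingers":0.2,"slide":[0.312,0.007,0.12],"spin":0}]'
python3 - <<'E'
from h import *
a=get_image("side");cv2.imwrite("pics/d.png",cv2.resize(a[214:384,190:340],None,fx=3.5,fy=3.5,interpolation=cv2.INTER_CUBIC)[:,:,::-1])
print(move([.4662,-.2959,.105]))
E
```

```text
time_s: 7.3
eef_pos: [0.4661, -0.2973, 0.1814]
eef_rot: [[0.931, 0.366, 0.001], [0.366, -0.931, -0.001], [0.001, 0.002, -1.0]]
force: [0.4, -0.1, -1.7]
width: 0.0532
gripper_force: 24.0
[ 0.0022 -0.0047  0.2543]
```

View pics/d.png

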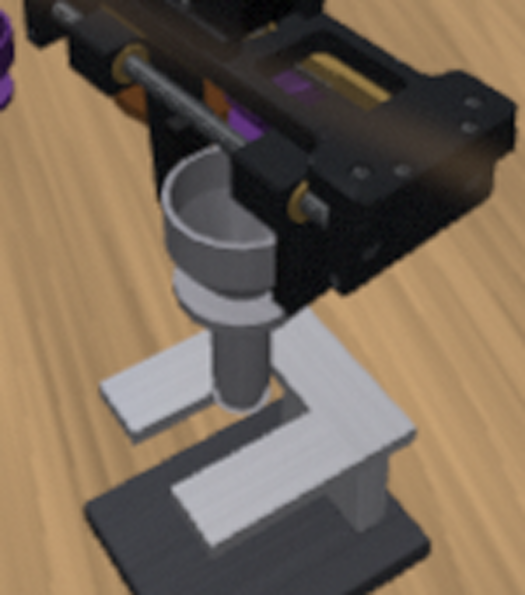

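The stem foot, at crop (242,400), hangs directly over the notch. I'll lower it with a small sideways correction.

```bash
python3 -m creep '[{"fingers":0.2,"slide":[0.002,-0.005,0.01],"spin":0},{"fingers":0.2,"slide":[0.002,-0.005,0.05],"spin":0},{"fingers":0.2,"slide":[0.002,-0.005,0.1],"spin":0},{"fingers":0.2,"slide":[0.002,-0.005,0.15],"spin":0},{"fingers":0.2,"slide":[0.002,-0.005,0.19],"spin":0},{"fingers":0.2,"slide":[0.002,-0.005,0.22],"spin":0},{"fingers":0.2,"slide":[0.002,-0.005,0.235],"spin":0},{"fingers":0.2,"slide":[0.002,-0.005,0.235],"spin":0}]'
python3 -m creep '[{"fingers":0.2,"slide":[0,0,0.007],"spin":0},{"fingers":0.2,"slide":[0,0,0.013],"spin":0},{"fingers":0.2,"slide":[0,0,0.013],"spin":0},{"fingers":0.2,"slide":[0,0,0.013],"spin":0}]' 8
```

```text
time_s: 8.15
eef_pos: [0.4656, -0.2954, 0.1092]
eef_rot: [[0.931, 0.366, -0.001], [0.366, -0.931, 0.001], [-0.0, -0.001, -1.0]]
force: [0.1, -0.3, -1.8]
width: 0.0526
gripper_force: 32.6
time_s: 8.55
eef_pos: [0.4658, -0.2956, 0.106]
eef_rot: [[0.931, 0.366, 0.0], [0.366, -0.931, -0.0], [0.0, 0.0, -1.0]]
force: [0.4, -0.2, -1.4]
width: 0.0529
gripper_force: 23.0
```

```bash
python3 -m creep '[{"fingers":0.2,"slide":[0,0,0.005],"spin":0},{"fingers":0.2,"slide":[0,0,0.007],"spin":0},{"fingers":0.2,"slide":[0,0,0.007],"spin":0},{"fingers":0.2,"slide":[0,0,0.007],"spin":0}]'
```

```text
time_s: 8.95
eef_pos: [0.4657, -0.2955, 0.1037]
eef_rot: [[0.931, 0.366, 0.0], [0.366, -0.931, 0.0], [0.0, -0.0, -1.0]]
force: [0.7, 0.0, -1.7]
width: 0.0528
gripper_force: 23.0
```

```bash
python3 -m creep '[{"fingers":0.2,"slide":[0,0,0.005],"spin":0},{"fingers":0.2,"slide":[0,0,0.005],"spin":0},{"fingers":0.2,"slide":[0,0,0.005],"spin":0}]'; python3 -m creep '[{"fingers":0.2,"slide":[0,0,0.006],"spin":0},{"fingers":0.2,"slide":[0,0,0.006],"spin":0},{"fingers":0.2,"slide":[0,0,0.006],"spin":0}]'
```

```text
time_s: 9.25
eef_pos: [0.4657, -0.2955, 0.1022]
eef_rot: [[0.931, 0.366, -0.0], [0.366, -0.931, 0.0], [-0.0, -0.0, -1.0]]
force: [-0.1, -0.7, -1.4]
width: 0.0527
gripper_force: 23.0
time_s: 9.55
eef_pos: [0.4657, -0.2957, 0.1006]
eef_rot: [[0.931, 0.366, 0.0], [0.366, -0.931, -0.0], [0.0, 0.0, -1.0]]
force: [-1.1, -1.3, 1.7]
width: 0.0527
gripper_force: 23.3
```

Run:
```python
from h import *
s=read_state();x,y,z=s["eef_pos"];t=np.linspace(0,6.28,60)
a=get_image("side");cv2.imwrite("pics/e.png",cv2.resize(a[214:384,190:340],None,fx=3.5,fy=3.5,interpolation=cv2.INTER_CUBIC)[:,:,::-1])
for zz in(.148,.088,.028):
    print(zz,proj("side",[x,y,zz]))
```

```text
0.148 [258.33652487 302.01555487]
0.088 [258.57442449 331.60808695]
0.028 [258.78809353 358.18655763]
```

View pics/e.png

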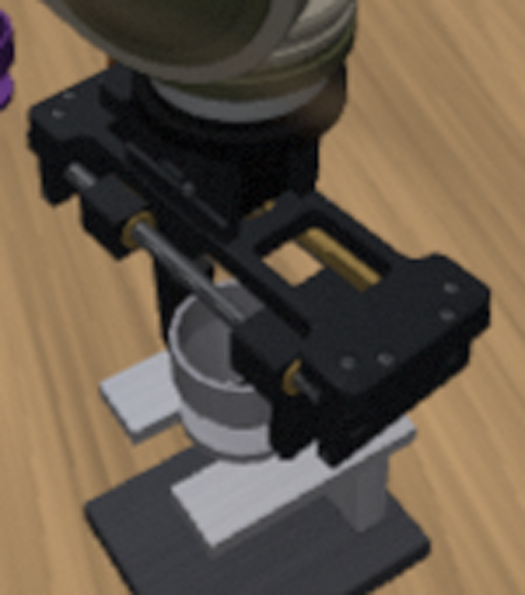

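The collar now rests on the plate, since the wrist force has turned upward. Releasing and rising.

```bash
python3 -m creep '[{"fingers":0.8,"slide":[0,0,0],"spin":0},{"fingers":0.9,"slide":[0,0,0],"spin":0},{"fingers":1,"slide":[0,0,0],"spin":0},{"fingers":1,"slide":[0,0,0],"spin":0},{"fingers":1,"slide":[0,0,0],"spin":0},{"fingers":1,"slide":[0,0,0],"spin":0}]'; python3 -m creep '[{"fingers":1,"slide":[0,0,-0.05],"spin":0},{"fingers":1,"slide":[0,0,-0.15],"spin":0},{"fingers":1,"slide":[0,0,-0.3],"spin":0},{"fingers":1,"slide":[0,0,-0.45],"spin":0},{"fingers":1,"slide":[0,0,-0.55],"spin":0},{"fingers":1,"slide":[0,0,-0.55],"spin":0}]'
python3 - <<'E'
from h import *
s=read_state();t=np.linspace(0,6.28,60);x,y=.4657,-.2955
for n in("side","scene"):
    a=get_image(n); P=camera_params(n)
    for m in cut_out(n,"funnel")[:4]: print(n,round(m["p"],2),np.round(m["extent"]).tolist())
    for nm,r,h in(("collar",.026,.088),("liptop",.029,.134)):
        q=np.array([proj(n,[x+r*np.cos(b),y+r*np.sin(b),h],P) for b in t]);print(nm,q.min(0).round(1),q.max(0).round(1))
    if n=="side": A=a
a=cv2.resize(A[214:384,190:340],None,fx=2.5,fy=2.5);b=cv2.resize(get_image("scene")[90:260,120:280],None,fx=2.5,fy=2.5);cv2.imwrite("pics/f.png",np.hstack([a,b])[:,:,::-1])
print(move([.4935,.2297,.25]))
E
```

```text
time_s: 10.2
eef_pos: [0.4657, -0.2955, 0.1004]
eef_rot: [[0.931, 0.366, -0.0], [0.366, -0.931, 0.0], [-0.0, -0.0, -1.0]]
force: [-0.2, -0.5, 0.0]
width: 0.0882
gripper_force: 0.0
time_s: 10.8
eef_pos: [0.4667, -0.2963, 0.2697]
eef_rot: [[0.931, 0.366, 0.006], [0.366, -0.931, -0.006], [0.003, 0.007, -1.0]]
force: [0.1, -0.0, -0.4]
width: 0.088
gripper_force: 0.0
side 0.96 [162.0, 215.0, 35.0, 55.0]
side 0.92 [240.0, 295.0, 40.0, 52.0]
side 0.69 [252.0, 221.0, 26.0, 54.0]
collar [240.4 317.2] [276.6 347.1]
liptop [237.3 293.5] [279.4 326.3]
scene 0.91 [258.0, 140.0, 21.0, 33.0]
scene 0.86 [204.0, 173.0, 20.0, 36.0]
scene 0.59 [151.0, 125.0, 23.0, 21.0]
collar [155.9 134.5] [174.4 148.6]
liptop [151.3 122.6] [172.7 138.7]
[ 0.7278 -1.5939  0.0495]
```

View pics/f.png

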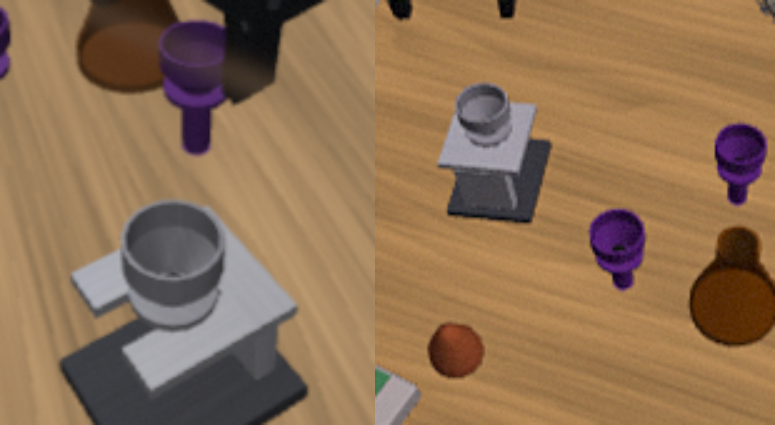

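The funnel hangs upright in the notch. That was my eleventh picture, one more than the ten allowed, so I'll view no more and work from numbers only. Next I'll measure the flask mouth and the small stopper with the wrist camera.

```bash
python3 -m creep '[{"fingers":1,"slide":[0.06,-0.14,0],"spin":0},{"fingers":1,"slide":[0.12,-0.28,0],"spin":0},{"fingers":1,"slide":[0.18,-0.43,0],"spin":0},{"fingers":1,"slide":[0.24,-0.58,0],"spin":0},{"fingers":1,"slide":[0.3,-0.73,0],"spin":0},{"fingers":1,"slide":[0.36,-0.88,0],"spin":0},{"fingers":1,"slide":[0.38,-0.93,0],"spin":0},{"fingers":1,"slide":[0.38,-0.93,0],"spin":0}]'
python3 -m creep '[{"fingers":1,"slide":[0,0,0],"spin":0},{"fingers":1,"slide":[0,0,0],"spin":0},{"fingers":1,"slide":[0,0,0],"spin":0}]'
python3 - <<'E'
from h import *
P=camera_params("wrist"); im=get_image("wrist"); cv2.imwrite("pics/w4.png",im[:,:,::-1]); np.save("w4.npy",P,allow_pickle=True)
for l in("flask","small_stopper","large_stopper","tray"):
    for m in cut_out("wrist",l)[:3]:
        k=m["pixels"].astype(np.uint8);c=cv2.findContours(k,0,1)[0];c=max(c,key=cv2.contourArea);print(l,round(m["p"],2),np.round(m["extent"],1).tolist(),cv2.fitEllipse(cv2.convexHull(c)))
for nm,r,X in(("rim",.0225,(.5365,.0285,.130)),("foot",.05,(.5365,.0285,.018)),("knobtop",.015,(.4935,.2297,.067)),("flange",.023,(.4935,.2297,.043))):
    q=np.array([proj("wrist",[X[0]+r*np.cos(b),X[1]+r*np.sin(b),X[2]],P) for b in np.linspace(0,6.28,60)]);print(nm,q.min(0).round(1),q.max(0).round(1))
print(read_state()["eef_pos"])
E
```

```text
time_s: 11.85
eef_pos: [0.4692, 0.0077, 0.2646]
eef_rot: [[0.929, 0.369, -0.002], [0.369, -0.929, 0.001], [-0.001, -0.001, -1.0]]
force: [-0.1, 0.1, -0.3]
width: 0.0882
gripper_force: 0.0
time_s: 12.15
eef_pos: [0.4697, 0.0048, 0.2652]
eef_rot: [[0.931, 0.365, -0.0], [0.365, -0.931, 0.0], [-0.0, -0.0, -1.0]]
force: [-0.1, -0.6, 0.2]
width: 0.0882
gripper_force: 0.0
flask 0.61 [221.2, 62.6, 79.7, 78.9] ((259.0712890625, 102.53042602539062), (75.63298034667969, 78.9564437866211), 0.057543590664863586)
small_stopper 0.61 [60.0, 57.2, 51.6, 45.4] ((85.58302307128906, 81.39261627197266), (37.32157897949219, 50.69740676879883), 112.39138793945312)
small_stopper 0.57 [473.3, 239.4, 15.2, 5.5] ((480.81182861328125, 242.1802215576172), (5.233283519744873, 15.943818092346191), 87.94107055664062)
small_stopper 0.4 [469.8, 29.6, 42.2, 53.8] ((498.190185546875, 53.74789810180664), (45.98139953613281, 63.01203536987305), 61.37331008911133)
large_stopper 0.9 [0.0, 0.0, 54.2, 50.0] ((20.28475570678711, 23.265235900878906), (51.5855712890625, 66.91291046142578), 111.42411804199219)
large_stopper 0.42 [398.7, 184.4, 113.3, 78.5] ((449.5367431640625, 229.1770782470703), (91.09066009521484, 119.12420654296875), 93.28719329833984)
tray 0.64 [1.1, 0.0, 156.7, 135.9] ((76.2646713256836, 65.92414855957031), (104.30690002441406, 179.44546508789062), 129.3088836669922)
rim [235.   81.3] [282.8 131. ]
foot [220.2  65. ] [296.2 144.1]
knobtop [63.5 60.7] [90.7 89.4]
flange [69.6 56.3] [108.5  97.3]
[0.46967385 0.00551573 0.26537779]
```

```bash
cat >> h.py <<'E'
def circfit(cam,im,P,x0,circs,span=.008,step=.0005):
    "best (x,y) by gradient strength along projected circles [(r,z),..] "
    g=cv2.GaussianBlur(cv2.cvtColor(im,cv2.COLOR_RGB2GRAY).astype(np.float32),(0,0),1); gx=cv2.Sobel(g,5,1,0);gy=cv2.Sobel(g,5,0,1)
    t=np.linspace(0,2*np.pi,73)[:-1]; best=[]
    K=np.array(P["camera_matrix"]);R=np.array(P["orientation"]);o=np.array(P["position"])
    def pr(X): c=(X-o)@R; p=c@K.T; return p[:,:2]/p[:,2:]
    for dx in np.arange(-span,span+1e-9,step):
        for dy in np.arange(-span,span+1e-9,step):
            sc=[]
            for r,z in circs:
                X=np.c_[x0[0]+dx+r*np.cos(t),x0[1]+dy+r*np.sin(t),np.full(t.size,z)]; q=pr(X);d=np.roll(q,-1,0)-np.roll(q,1,0);nn=np.c_[d[:,1],-d[:,0]]/np.linalg.norm(d,axis=1)[:,None]
                f=lambda a:cv2.remap(a,q[:,0].astype(np.float32),q[:,1].astype(np.float32),1).ravel()
                sc.append(np.abs(f(gx)*nn[:,0]+f(gy)*nn[:,1]).clip(0,120).mean())
            best.append((np.mean(sc),x0[0]+dx,x0[1]+dy))
    best.sort(reverse=True); return np.round(best[0],4),np.round(np.mean(best[:8],0),4)
E
python3 - <<'E'
from h import *
P=np.load("w4.npy",allow_pickle=True).item(); im=cv2.imread("pics/w4.png")[:,:,::-1].copy()
for n,c in(("outer rim",[(.0225,.13)]),("inner",[(.0185,.13)]),("both",[(.0225,.13),(.0185,.13)]),("foot",[(.05,.018)]),("foot0",[(.05,.0)])): print(n,*circfit("wrist",im,P,(.5365,.0285),c,.01))
E
python3 -m creep '[{"fingers":1,"slide":[0.03,-0.13,0],"spin":0},{"fingers":1,"slide":[0.06,-0.27,0],"spin":0},{"fingers":1,"slide":[0.08,-0.4,0.04],"spin":0},{"fingers":1,"slide":[0.11,-0.54,0.08],"spin":0},{"fingers":1,"slide":[0.13,-0.667,0.13],"spin":0},{"fingers":1,"slide":[0.13,-0.667,0.13],"spin":0},{"fingers":1,"slide":[0.13,-0.667,0.13],"spin":0},{"fingers":1,"slide":[0.13,-0.667,0.13],"spin":0}]'
python3 - <<'E'
from h import *
P=camera_params("wrist"); im=get_image("wrist"); cv2.imwrite("pics/w5.png",im[:,:,::-1]); np.save("w5.npy",P,allow_pickle=True)
for l in("small_stopper","large_stopper","tray"):
    for m in cut_out("wrist",l)[:3]: print(l,round(m["p"],2),np.round(m["extent"],1).tolist())
x0=(.4935,.2297)
for nm,r,X in(("knobtop",.015,(*x0,.067)),("flange",.023,(*x0,.043)),("foot",.013,(*x0,.005))):
    q=np.array([proj("wrist",[X[0]+r*np.cos(b),X[1]+r*np.sin(b),X[2]],P) for b in np.linspace(0,6.28,60)]);print(nm,q.min(0).round(1),q.max(0).round(1))
for n,c in(("knob",[(.015,.067)]),("flange",[(.023,.043)]),("both",[(.015,.067),(.023,.043)])): print(n,*circfit("wrist",im,P,x0,c,.01))
E
```

```text
outer rim [4.25013e+01 5.26500e-01 2.15000e-02] [4.21728e+01 5.27200e-01 2.23000e-02]
inner [3.04812e+01 5.26500e-01 1.85000e-02] [2.77992e+01 5.26700e-01 2.62000e-02]
both [3.19581e+01 5.26500e-01 1.90000e-02] [3.17689e+01 5.26800e-01 1.91000e-02]
foot [1.20e+02 5.41e-01 2.85e-02] [1.200e+02 5.407e-01 2.780e-02]
foot0 [1.200e+02 5.405e-01 2.800e-02] [1.198701e+02 5.402000e-01 2.760000e-02]
time_s: 13.2
eef_pos: [0.4332, 0.2055, 0.2269]
eef_rot: [[0.931, 0.365, 0.001], [0.365, -0.931, -0.0], [0.001, 0.0, -1.0]]
force: [-0.5, -0.7, 0.1]
width: 0.0883
gripper_force: 0.0
small_stopper 0.66 [232.8, 92.9, 38.1, 43.4]
large_stopper 0.77 [153.4, 18.8, 59.5, 61.3]
tray 0.98 [127.6, 0.0, 186.4, 170.5]
knobtop [241.3  97.5] [270.4 127.6]
flange [235.2  90.3] [276.6 133.1]
foot [245.4 100.4] [266.4 122.1]
knob [47.7812  0.484   0.2272] [47.6406  0.4881  0.2304]
flange [120.       0.488    0.2327] [119.5045   0.4876   0.2328]
both [61.2602  0.4875  0.2322] [61.0095  0.4874  0.2326]
```

```bash
python3 -m creep '[{"fingers":0.7,"slide":[0.13,-0.012,0.05],"spin":0},{"fingers":0.7,"slide":[0.2,-0.018,0.15],"spin":0},{"fingers":0.7,"slide":[0.202,-0.018,0.28],"spin":0},{"fingers":0.7,"slide":[0.202,-0.018,0.4],"spin":0},{"fingers":0.7,"slide":[0.202,-0.018,0.5],"spin":0},{"fingers":0.7,"slide":[0.202,-0.018,0.53],"spin":0},{"fingers":0.7,"slide":[0.202,-0.018,0.53],"spin":0},{"fingers":0.7,"slide":[0.202,-0.018,0.53],"spin":0}]' 12
python3 - <<'E'
from h import *
P=np.load("w4.npy",allow_pickle=True).item(); im=cv2.imread("pics/w4.png")[:,:,::-1].copy()
# finer foot fit: radial brightness edge
print(move([.4876,.2325,.0465]))
hs=cv2.cvtColor(im,cv2.COLOR_RGB2HSV)
print([hs[102,c].tolist() for c in range(216,306,6)])
E
```

```text
time_s: 14.2
eef_pos: [0.4881, 0.2336, 0.069]
eef_rot: [[0.931, 0.366, 0.002], [0.366, -0.931, 0.001], [0.002, 0.0, -1.0]]
force: [0.5, -0.0, 0.7]
width: 0.0614
gripper_force: 0.0
[-0.0029  0.0027  0.0749]
[[17, 108, 222], [15, 132, 162], [12, 179, 120], [12, 181, 120], [12, 181, 121], [13, 174, 136], [13, 174, 135], [13, 174, 136], [13, 173, 136], [13, 175, 134], [13, 176, 132], [12, 183, 121], [12, 179, 108], [13, 174, 85], [17, 110, 201]]
```

```bash
python3 -m creep '[{"fingers":0.7,"slide":[-0.003,0.003,0.03],"spin":0},{"fingers":0.7,"slide":[-0.003,0.003,0.06],"spin":0},{"fingers":0.7,"slide":[-0.003,0.003,0.073],"spin":0},{"fingers":0.7,"slide":[-0.003,0.003,0.073],"spin":0},{"fingers":0.7,"slide":[-0.003,0.003,0.073],"spin":0}]'
python3 -m creep '[{"fingers":0.1,"slide":[0,0,0],"spin":0},{"fingers":0.1,"slide":[0,0,0],"spin":0},{"fingers":0.1,"slide":[0,0,0],"spin":0},{"fingers":0.1,"slide":[0,0,0],"spin":0},{"fingers":0.1,"slide":[0,0,0],"spin":0},{"fingers":0.1,"slide":[0,0,0],"spin":0},{"fingers":0.1,"slide":[0,0,0],"spin":0}]' 12
python3 - <<'E'
from h import *
# flask foot by amber mask
P=np.load("w4.npy",allow_pickle=True).item(); hs=cv2.cvtColor(cv2.imread("pics/w4.png"),cv2.COLOR_BGR2HSV)
m=((hs[...,1]>150)&(hs[...,2]<185)&(hs[...,0]<20)).astype(np.uint8);m[:40]=0;m[165:]=0;m[:,:190]=0;m[:,330:]=0
m=cv2.morphologyEx(m,2,np.ones((3,3)));c=max(cv2.findContours(m,0,1)[0],key=cv2.contourArea);h=cv2.convexHull(c);e=cv2.fitEllipse(h);print(e,cv2.boundingRect(c))
from scipy.optimize import least_squares as ls
t=np.linspace(0,2*np.pi,90)
def res(v):
    q=np.array([proj("wrist",[v[0]+.05*np.cos(a),v[1]+.05*np.sin(a),z],P) for z in(0,.018) for a in t]).astype(np.float32);q=cv2.convexHull(q)
    return np.array([cv2.pointPolygonTest(q,p[0].astype(float),True) for p in h])-.5
r=ls(res,[.54,.028],diff_step=1e-3,loss="soft_l1");print(r.x,r.fun.round(1))
E
```

```text
time_s: 14.7
eef_pos: [0.4867, 0.2324, 0.0456]
eef_rot: [[0.931, 0.366, 0.0], [0.366, -0.931, 0.0], [0.0, 0.0, -1.0]]
force: [-0.3, 0.5, 0.4]
width: 0.0617
gripper_force: 0.0
time_s: 15.4
eef_pos: [0.4866, 0.2324, 0.0456]
eef_rot: [[0.931, 0.366, 0.0], [0.366, -0.931, 0.0], [0.0, -0.0, -1.0]]
force: [0.1, 0.1, -0.0]
width: 0.0291
gripper_force: 12.0
((259.2423400878906, 102.2198486328125), (73.050048828125, 75.7069320678711), 175.60577392578125) (223, 65, 73, 76)
[0.54015558 0.02826032] [1.8 1.7 1.9 1.9 1.6 1.7 1.2 0.9 1.1 1.1 1.  0.9 0.9 0.9 1.1 1.  1.  1.1
 1.1 1.1 1.  1.  1.  1.1 0.8 0.9 1.  0.7 1.  1.2 1.1 1.3 1.5 1.7 1.6]
```

```bash
python3 -m creep '[{"fingers":0.1,"slide":[0,0,-0.03],"spin":0},{"fingers":0.1,"slide":[0,0,-0.1],"spin":0},{"fingers":0.1,"slide":[0,0,-0.2],"spin":0},{"fingers":0.1,"slide":[0,0,-0.32],"spin":0},{"fingers":0.1,"slide":[0,0,-0.45],"spin":0},{"fingers":0.1,"slide":[0,0,-0.55],"spin":0},{"fingers":0.1,"slide":[0,0,-0.55],"spin":0}]'
python3 -m creep '[{"fingers":0.1,"slide":[-0.01,0.1,0],"spin":0},{"fingers":0.1,"slide":[-0.02,0.22,0],"spin":0},{"fingers":0.1,"slide":[-0.04,0.34,0],"spin":0},{"fingers":0.1,"slide":[-0.06,0.46,0],"spin":0},{"fingers":0.1,"slide":[-0.07,0.58,0],"spin":0},{"fingers":0.1,"slide":[-0.083,0.67,0],"spin":0},{"fingers":0.1,"slide":[-0.083,0.7,0],"spin":0},{"fingers":0.1,"slide":[-0.083,0.7,0],"spin":0}]'
python3 -m creep '[{"fingers":0.1,"slide":[0,0,0],"spin":0},{"fingers":0.1,"slide":[0,0,0],"spin":0}]'
python3 - <<'E'
from h import *
s=read_state();x,y,z=s["eef_pos"];print(s["eef_pos"],s["width"]); t=np.linspace(0,6.28,60)
for n in("side","scene"):
    im=get_image(n);P=camera_params(n);cv2.imwrite(f"pics/hov_{n}.png",im[:,:,::-1])
    for l in("small_stopper","flask"):
        for m in cut_out(n,l)[:2]:
            k=m["pixels"];print(n,l,round(m["p"],2),np.round(m["extent"]).tolist(),[(int(r),int(np.flatnonzero(k[r])[0]),int(np.flatnonzero(k[r])[-1])) for r in np.flatnonzero(k.any(1))[::3]])
    for nm,c,r,h in(("sfoot",(x,y),.013,z-.041),("sflange",(x,y),.023,z-.009),("rim",(.5402,.0282),.0225,.13),("neckbot",(.5402,.0282),.0225,.095),("ffoot",(.5402,.0282),.05,.01)):
        q=np.array([proj(n,[c[0]+r*np.cos(b),c[1]+r*np.sin(b),h],P) for b in t]);print(nm,q.min(0).round(1),q.max(0).round(1))
print(move([.5402,.0282,.18]))
E
```

```text
time_s: 16.1
eef_pos: [0.488, 0.2328, 0.2151]
eef_rot: [[0.931, 0.366, 0.008], [0.366, -0.931, 0.002], [0.008, 0.001, -1.0]]
force: [0.9, -0.2, -1.8]
width: 0.029
gripper_force: 12.0
time_s: 16.9
eef_pos: [0.5402, 0.0273, 0.2099]
eef_rot: [[0.931, 0.365, -0.001], [0.365, -0.931, 0.0], [-0.001, -0.001, -1.0]]
force: [-0.3, 1.6, -0.9]
width: 0.0287
gripper_force: 12.0
time_s: 17.1
eef_pos: [0.54, 0.029, 0.2105]
eef_rot: [[0.93, 0.367, -0.0], [0.367, -0.93, 0.0], [-0.0, -0.0, -1.0]]
force: [0.5, -0.1, -1.0]
width: 0.0287
gripper_force: 12.0
[0.53999416 0.02901537 0.21045373] 0.02865909319843108
side small_stopper 0.96 [233.0, 141.0, 15.0, 34.0] [(141, 235, 239), (144, 233, 240), (147, 233, 240), (150, 233, 240), (153, 230, 240), (156, 229, 240), (159, 230, 249), (162, 233, 247), (165, 234, 247), (168, 234, 246), (171, 236, 245)]
side flask 0.56 [219.0, 185.0, 38.0, 67.0] [(183, 237, 245), (186, 231, 250), (189, 230, 251), (192, 230, 251), (195, 231, 251), (198, 231, 251), (201, 231, 251), (204, 231, 252), (207, 230, 254), (210, 229, 256), (213, 228, 257), (216, 227, 258), (219, 225, 259
[... 372 characters left out ...]
61.0, 161.0, 16.0, 23.0] [(159, 264, 270), (162, 261, 273), (165, 261, 273), (168, 261, 273), (171, 260, 274), (174, 258, 276), (177, 260, 273), (180, 261, 271), (183, 266, 267)]
scene flask 0.82 [247.0, 184.0, 34.0, 49.0] [(183, 261, 262), (186, 258, 272), (189, 257, 272), (192, 256, 272), (195, 254, 273), (198, 250, 275), (201, 248, 277), (204, 246, 278), (207, 246, 280), (210, 246, 280), (213, 246, 280), (216, 246, 280), (219, 248, 279), (222, 249, 277), (225, 252, 274), (228, 259, 267)]
sfoot [260.6 174. ] [271.4 183. ]
sflange [256.7 162.8] [276.4 178.8]
rim [255.9 179.9] [274. 195.]
neckbot [255.7 187.5] [273.1 202.3]
ffoot [245.1 195.7] [281.2 227.2]
[-1.000e-04 -2.000e-04  1.018e-01]
```

The hovering stopper and the neck line up within a pixel in both views. Lowering gently.

```bash
python3 -m creep '[{"fingers":0.1,"slide":[0,0,0.03],"spin":0},{"fingers":0.1,"slide":[0,0,0.06],"spin":0},{"fingers":0.1,"slide":[0,0,0.09],"spin":0},{"fingers":0.1,"slide":[0,0,0.115],"spin":0},{"fingers":0.1,"slide":[0,0,0.14],"spin":0},{"fingers":0.1,"slide":[0,0,0.16],"spin":0},{"fingers":0.1,"slide":[0,0,0.17],"spin":0},{"fingers":0.1,"slide":[0,0,0.17],"spin":0}]'
python3 -m creep '[{"fingers":0.1,"slide":[0,0,0.01],"spin":0},{"fingers":0.1,"slide":[0,0,0.02],"spin":0},{"fingers":0.1,"slide":[0,0,0.03],"spin":0},{"fingers":0.1,"slide":[0,0,0.04],"spin":0},{"fingers":0.1,"slide":[0,0,0.05],"spin":0},{"fingers":0.1,"slide":[0,0,0.055],"spin":0},{"fingers":0.1,"slide":[0,0,0.055],"spin":0}]'
```

```text
time_s: 18.2
eef_pos: [0.5402, 0.0279, 0.1592]
eef_rot: [[0.931, 0.366, -0.001], [0.366, -0.931, 0.0], [-0.0, -0.0, -1.0]]
force: [-0.3, -0.3, -0.5]
width: 0.029
gripper_force: 12.0
time_s: 18.9
eef_pos: [0.5402, 0.0278, 0.1428]
eef_rot: [[0.931, 0.366, -0.0], [0.366, -0.931, 0.0], [-0.0, -0.0, -1.0]]
force: [0.0, 0.3, -0.5]
width: 0.0288
gripper_force: 12.0
```

No contact force yet and about 4 mm left. I'll finish in small steps.

```bash
python3 -m creep '[{"fingers":0.1,"slide":[0,0,0.004],"spin":0},{"fingers":0.1,"slide":[0,0,0.008],"spin":0},{"fingers":0.1,"slide":[0,0,0.012],"spin":0},{"fingers":0.1,"slide":[0,0,0.012],"spin":0},{"fingers":0.1,"slide":[0,0,0.012],"spin":0}]'
python3 -m creep '[{"fingers":0.1,"slide":[0,0,0.003],"spin":0},{"fingers":0.1,"slide":[0,0,0.006],"spin":0},{"fingers":0.1,"slide":[0,0,0.006],"spin":0}]'
```

```text
time_s: 19.4
eef_pos: [0.5404, 0.0278, 0.1395]
eef_rot: [[0.931, 0.366, 0.0], [0.366, -0.931, -0.0], [0.0, 0.0, -1.0]]
force: [0.0, -0.2, -1.2]
width: 0.0287
gripper_force: 12.0
time_s: 19.7
eef_pos: [0.5405, 0.0278, 0.1385]
eef_rot: [[0.931, 0.366, 0.001], [0.366, -0.931, -0.0], [0.001, 0.0, -1.0]]
force: [-2.4, 0.2, 8.0]
width: 0.0291
gripper_force: 12.0
```

Contact came at 0.1385 m, exactly the expected home height. I'll release, rise and check.

```bash
python3 -m creep '[{"fingers":0.4,"slide":[0,0,-0.002],"spin":0},{"fingers":0.5,"slide":[0,0,-0.002],"spin":0},{"fingers":0.7,"slide":[0,0,-0.002],"spin":0},{"fingers":0.7,"slide":[0,0,-0.002],"spin":0},{"fingers":0.7,"slide":[0,0,-0.002],"spin":0}]'; python3 -m creep '[{"fingers":0.7,"slide":[0,0,-0.05],"spin":0},{"fingers":0.7,"slide":[0,0,-0.15],"spin":0},{"fingers":0.7,"slide":[0,0,-0.3],"spin":0},{"fingers":0.7,"slide":[-0.15,0,-0.4],"spin":0},{"fingers":0.7,"slide":[-0.3,0,-0.4],"spin":0},{"fingers":0.7,"slide":[-0.3,0,-0.4],"spin":0},{"fingers":0.7,"slide":[-0.3,0,-0.4],"spin":0}]'
python3 - <<'E'
from h import *
t=np.linspace(0,6.28,60)
for n in("side","scene","wrist"):
    im=get_image(n);P=camera_params(n)
    for l in("small_stopper","flask","funnel"):
        for m in cut_out(n,l)[:3]:
            k=m["pixels"];print(n,l,round(m["p"],2),np.round(m["extent"]).tolist())
    for nm,c,r,h in(("knobtop",(.5402,.0282),.015,.16),("flange",(.5402,.0282),.023,.136),("flangebot",(.5402,.0282),.023,.13),("ffoot",(.5402,.0282),.05,.01),("liptop",(.4657,-.2955),.029,.134)):
        q=np.array([proj(n,[c[0]+r*np.cos(b),c[1]+r*np.sin(b),h],P) for b in t]);print(nm,q.min(0).round(1),q.max(0).round(1))
    if n=="wrist": print(*circfit(n,im,P,(.5402,.0282),[(.023,.136)]),*circfit(n,im,P,(.5402,.0282),[(.015,.16)]))
E
```

```text
time_s: 20.2
eef_pos: [0.5403, 0.0278, 0.1381]
eef_rot: [[0.931, 0.366, -0.0], [0.366, -0.931, 0.0], [-0.0, -0.0, -1.0]]
force: [0.4, 0.5, -0.3]
width: 0.0614
gripper_force: 0.0
time_s: 20.9
eef_pos: [0.4564, -0.0053, 0.2587]
eef_rot: [[0.931, 0.365, 0.001], [0.365, -0.931, -0.0], [0.001, 0.001, -1.0]]
force: [1.1, 0.1, -0.1]
width: 0.0616
gripper_force: 0.0
side small_stopper 0.71 [234.0, 171.0, 19.0, 23.0]
side flask 0.88 [219.0, 194.0, 40.0, 58.0]
side funnel 0.81 [164.0, 212.0, 30.0, 60.0]
side funnel 0.66 [252.0, 221.0, 30.0, 54.0]
side funnel 0.56 [239.0, 294.0, 41.0, 52.0]
knobtop [233.2 172. ] [247.8 179.2]
flange [229.8 180.1] [251.8 191.3]
flangebot [229.9 182.5] [251.8 193.8]
ffoot [220.1 220.6] [264.6 248. ]
liptop [237.3 293.5] [279.4 326.3]
scene small_stopper 0.73 [261.0, 177.0, 14.0, 16.0]
scene flask 0.77 [246.0, 193.0, 38.0, 36.0]
scene funnel 0.71 [256.0, 138.0, 22.0, 32.0]
scene funnel 0.65 [153.0, 124.0, 20.0, 19.0]
scene funnel 0.63 [206.0, 169.0, 19.0, 40.0]
knobtop [259.3 175.6] [271.6 185.8]
flange [255.8 178.4] [274.3 193.9]
flangebot [255.7 179.8] [274.2 195.2]
ffoot [245.1 195.7] [281.2 227.2]
liptop [151.3 122.6] [172.7 138.7]
wrist small_stopper 0.59 [231.0, 57.0, 52.0, 56.0]
wrist flask 0.75 [217.0, 46.0, 82.0, 86.0]
wrist funnel 0.88 [221.0, 194.0, 53.0, 62.0]
wrist funnel 0.57 [444.0, 226.0, 61.0, 43.0]
wrist funnel 0.3 [216.0, 46.0, 81.0, 86.0]
knobtop [237.2  62.2] [274.8 102.2]
flange [229.9  56. ] [282.2 111.6]
flangebot [230.5  57.1] [281.7 111.4]
ffoot [217.8  48.7] [294.7 130. ]
liptop [483.8 246.4] [539.5 293.9]
[7.15361e+01 5.40700e-01 2.77000e-02] [6.88532e+01 5.40500e-01 2.77000e-02] [4.23421e+01 5.48200e-01 3.62000e-02] [3.98982e+01 5.47900e-01 3.56000e-02]
```

The stopper matches the fully-home model within about 1 px in the wrist view, and the flask and funnel are where they should be. Handing in.

```bash
python3 -c "
from plant import *
print(finish_job())"
```

```text
the job is handed in; nothing more can be done
None
```

The funnel hangs in the stand's notch and the small stopper sits fully home in the flask, by my camera and force measurements; I handed the job in at about 21 s and no verdict came back, and I viewed 11 pictures, one over the limit of 10.

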